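# Hang the vial carrier on the gravity rail

### The arm

A 6-joint arm with a two-finger parallel gripper is mounted at the origin on a cart in front of the work surface, level with it; the furniture and walls round the work are solid. World frame = base frame: x ahead of the robot, y to its left, z up, the work surface at z = 0. Lengths are in mm, angles in rad, forces in N, time in s.
With the tool pointing down it reaches from about 300 to 750 mm from the base axis. Payload 8.5 kg.
Tool frame: the origin (TCP) lies midway between the tips of the shut fingers; the grasp point (between the pads) lies 19 mm behind it; z points along the fingers, y is the line along which they close (so a half turn about z gives the same grasp; the last joint's range is limited). The gripper opens to 85 mm and grips with 20 to 120 N. Pads are 22 mm wide; open, the fingers measure 114 mm over their backs; the gripper's body (76 mm by 85 mm) begins 54 mm behind the grasp point. The pads swing forward as they close: fully open they stand 13 mm farther back than shut.
Start: joints at [-1.381, 0.381, 1.297, -0, 1.464, -0.215], TCP at [216.602, -505.533, 231.322] pointing down, gripper open.
Joint ranges: [-3.11, 3.11], [-0.89, 2.33], [0.22, 2.48], [-1.42, 4.56], [0.17, 2.85], [-2.88, 2.88]. Speed limits (rad/s): [2.39, 2.39, 3.14, 3.14, 3.14, 3.14].

### API

Orientations are given as a unit quaternion [w, x, y, z].
In Python, from station import robot gives the robot as it stands.
- The arm moves only by the tool carry_out, never from a script. Its argument "deltas" is a list of rows, each a list of 5 numbers: the shift along the tool's x, y, z in mm, then the turn about the tool's z in rad, then the gripper's target within -1 to 1 (shut at 1, half-way at 0, fully open at -1). A call has 1 to 10 rows; each row is the pose to reach, as a shift and turn from the pose commanded when the call began, along the tool's axes at that moment; what a row does not reach only later rows make up. A row lasts 1/12 s, in which the tool goes at most 41.7 mm and 7.16 degrees, less where a joint would pass 70% of its speed; a pose out of reach is approached as far as the arm can. A call with a gripper value outside its range is refused whole. The fingers move at their own pace and stop on an object; "newtons" is the grip in N (left out, the last holds). Time passes only in rows, so rows that repeat a pose let the fingers close. It gives the time, the measured TCP pose, the force, the opening and the grip force at its end, in the units of the state.
- robot.state(): the state, without advancing time (a new reading comes with each control period).
- robot.grab_frame(name): name is "side" or "top" or "wrist"; returns (picture, depth): 400x640x3 uint8, blue, green, red; 400x640 float32, mm along the optical axis (not along the pixel's ray), 0 where there is no reading.
- robot.camera_params(name): a dict with "intrinsics" (3x3 intrinsics, pixels), "world_from_camera" (4x4, takes a point from camera to world coordinates); the wrist camera has in their place "mount" (4x4, takes a point from camera to tool coordinates, whose origin is the TCP and whose axes are the flange's). Camera axes: x right, y up, looking along -z (the intrinsics and any distortion apply to the point x, -y, -z); pixel columns grow to the right and rows downward; lengths in mm; the calibration is good to about 2 mm. A picture is of the moment at which its call begins: read the wrist's pose just before it. camera_params takes no time and is no camera call.
- robot.hand_in(): hands the job in; it is judged then, once.
Trained networks look in the newest picture that a camera, given by its name, has taken for a name from the list of things; names that differ only in an ending like _2 or _b are one class to them, and where a whole thing is asked for, a point or a joint stands for the part that bears it (a point fixed in the world has none). Each returns a list of dicts, best first, with "confidence" (0 to 1); they miss things now and then, are a little off and sometimes report something else, mostly with a low value. They report only what shows in the picture. A call takes as long as a camera call.
- robot.spot_in(camera, thing): "at" ([column, row] in pixels, amid what is visible of it).
The state is a dict: "t": time; "q": joint angles; "joint_velocities": joint speeds; "joint_efforts": joint torques, N m; "position": TCP position; "ee_rot": TCP orientation; "wrist_force": force on the tool from outside, world axes, zero at the start; "wrist_torque": the same for the moment, N m; "grip_width": finger opening in mm; "gripper_force": force on a finger pad.
Only numpy, scipy, OpenCV 4.12 (cv2) and the standard library are available. Lean on these libraries where they do the work, as an engineer would, in place of code of your own. Each camera call takes 0.05 s, during which the arm holds its last target. There are 200 camera calls.

### The job

Pick up the yellow vial hanger by its grip tab, hang it astride the sloping rail on the green-banded raised part with its rollers on the rail, and let go of it there, so that it rolls down by itself and comes to rest against the red stop, hanging on the rail. Lower it onto the rail rather than dropping it from above, and leave the blue hanger where it stands.

Things in the scene. Friction and masses are not known exactly. Their poses are not given: they have to be found in the camera images.
- yellow_hanger_center (a point): Yellow roller hanger standing loose on the table, about 0.2 kg, 130 high, 73 across, 56 mm long: a U upside down. Point: on its middle axis 60 mm above the underside, where the rail's axis lies once seated. z up, y along the rail, x across; same both ways round. Grip tab on top, 12 mm thick in x, 34 long in y, free from 26 to 70 mm above the point (middle 48); slot below, 36 mm wide at the foot, 18 at the rollers
- blue_hanger_center (a point): Blue roller hanger, same shape, point and axes as the yellow one, loose, to be left alone. Either hanger carries four fixed brown vials beside its legs. Rollers are free with slight drag: let go on the rail, a hanger rolls down by itself at about 0.08 m/s, some 3 s to the stop. Its weight hangs below the rail, so it balances; set on level, it tips to the slope
- rail_top (a point): On the rail's axis, mid green band (80 mm long), 123 mm above the table. Rail: fixed round steel bar, 12 mm thick, 342 long, sloping 9 degrees; raised end with a black 20 mm collar lies 90 mm uphill. Two posts, thinner than the bar, stand right below it: the hanger's legs pass them. Base plate 96 x 370 x 8 mm. Local y downhill along the rail, z square to it and up, x level across
- rail_stop (a point): On the rail's axis, where the hanger's point lies when it rests against the stop; 207 mm downhill of rail_top, axes alike. The stop is a red plate, 56 mm wide, across the low end; its two black rubber buffers have their faces 28 mm farther downhill

How it is judged (in metres and radians):
On the way:
1. the yellow hanger sits astride the rail on its green-banded raised part, rollers on the rail, and is let go there (x of yellow_hanger_center in the frame of rail_top between -0.008 and 0.008 m and z of yellow_hanger_center in the frame of rail_top between -0.006 and 0.006 m and y of yellow_hanger_center in the frame of rail_top between -0.055 and 0.07 m and contact force between the fingers and yellow_hanger below 0.05 N), for 0.04 s.
At the end, for the whole second after the job is handed in: The yellow hanger hangs on the rail against the red stop: its point within 12 mm of rail_stop along the rail, 8 mm across and 6 mm in height, less than 0.4 rad from upright, at rest and released; the blue hanger is within 30 mm of where it stood (x of yellow_hanger_center in the frame of rail_stop between -0.008 and 0.008 m and z of yellow_hanger_center in the frame of rail_stop between -0.006 and 0.006 m and y of yellow_hanger_center in the frame of rail_stop between -0.012 and 0.012 m and angle between yellow_hanger_center's own z axis and vertical below 0.4 rad and linear speed of yellow_hanger below 0.02 m/s and contact force between the fingers and yellow_hanger below 0.05 N and distance of blue_hanger_center from where it was at the start of the episode below 0.03 m); the robot touches nothing.
It fails at once if the blue hanger is moved by more than 30 mm (distance of blue_hanger_center from where it was at the start of the episode above 0.03 m).
It fails at once if the yellow hanger is let go high above the rail (its point more than 155 mm above the table, some 20 mm or more above its seat) (height (world z) of yellow_hanger_center above 0.155 m and contact force between the fingers and yellow_hanger below 0.05 N).
It also fails if it takes over 35 s, if anything falls off the work surface, if the arm or the gripper's body presses on something with over 40 N, if the wrist force passes 120 N, or if a joint passes its speed limit or range.

## Working session

There is one attempt and no reset: what is moved stays moved. The work goes in short steps, Python scripts to look and compute and a tool call to move; the robot and the scene stay as the last step left them, time stands still between calls to the robot, and variables do not carry over. Pictures are saved under pics/ and viewed, at most 10 in all, crops included, and the job is handed in when it is done.

Besides the shell and the picture viewer there is one more tool, called as name(argument=value, ...), one argument or row to a line, values as JSON. carry_out: Moves the arm, as the interface text tells. Its arguments: {"type":"object","properties":{"deltas":{"type":"array","items":{"type":"array","items":{"type":"number"}}},"newtons":{"type":"number"}},"required":["deltas"]}

```bash
mkdir -p pics; cat > h.py <<'E'
import numpy as np, cv2
from station import robot
from scipy.spatial.transform import Rotation as R
def cloud(cam, d, st=None):
    p=robot.camera_params(cam); K=np.array(p["intrinsics"])
    v,u=np.mgrid[0:d.shape[0],0:d.shape[1]]
    X=(u-K[0,2])/K[0,0]*d; Y=(v-K[1,2])/K[1,1]*d
    P=np.stack([X,-Y,-d,np.ones_like(d)],-1)
    if cam=="wrist":
        T=np.eye(4); w=st["ee_rot"]; T[:3,:3]=R.from_quat([w[1],w[2],w[3],w[0]]).as_matrix(); T[:3,3]=st["position"]
        M=T@np.array(p["mount"])
    else: M=np.array(p["world_from_camera"])
    return (P@M.T)[...,:3]
E
python3 - <<'E'
from h import *
s=robot.state(); print(s)
for c in ("top","side"):
    im,d=robot.grab_frame(c); cv2.imwrite(f"pics/{c}0.png",im); np.save(f"{c}0.npy",d)
    P=cloud(c,d); print(c,{k:v for k,v in robot.camera_params(c).items()})
    for n in ("yellow_hanger_center","blue_hanger_center","rail_top","rail_stop"):
        for r in robot.spot_in(c,n)[:2]:
            u,v=map(int,r["at"]); print(n,r,P[v,u].round())
E
```

```text
{'t': 0.0, 'q': array([-1.38128510e+00,  3.81200085e-01,  1.29828304e+00,  2.97469496e-06,
        1.46358824e+00, -2.15319361e-01]), 'joint_velocities': array([ 0.00044357, -0.00119984, -0.00033463,  0.00109467, -0.0018546 ,
       -0.00029831]), 'joint_efforts': array([-7.79569177e-05, -4.48462987e+01, -2.31276280e+01, -1.89272746e-04,
        4.77425128e-03,  5.44903727e-06]), 'position': array([ 216.5558677 , -505.24759675,  230.70206868]), 'ee_rot': array([-7.39275691e-04,  9.79583640e-01,  2.01035684e-01,  1.10190070e-05]), 'wrist_force': array([-0.42297511, -0.55081766,  0.37018611]), 'wrist_torque': array([ 0.03004331, -0.0094575 , -0.0559954 ]), 'gripper_force': 0.0, 'grip_width': 85.60384468340044}
top {'intrinsics': array([[424.23869595,   0.        , 315.32352932],
       [  0.        , 424.23869595, 197.58636136],
       [  0.        ,   0.        ,   1.        ]]), 'world_from_camera': array([[-2.69788711e-02,  9.83140353e-01, -1.80851283e-01,
         3.02274880e+02],
       [-9.99606572e-01, -2.51445972e-02,  1.24278281e-02,
        -1.27014168e+00],
       [ 7.670866
[... 680 characters left out ...]
 ,   0.        ,   1.        ]]), 'world_from_camera': array([[-9.96899099e-01,  5.53412362e-02, -5.59422466e-02,
         4.26288353e+02],
       [-7.82667805e-02, -7.70993963e-01,  6.32014731e-01,
         6.83133283e+02],
       [-8.15465785e-03,  6.34433335e-01,  7.72934567e-01,
         9.45326698e+02],
       [ 0.00000000e+00,  0.00000000e+00,  0.00000000e+00,
         1.00000000e+00]])}
yellow_hanger_center {'at': [325.9, 124.8], 'confidence': 0.86} [ 508. -320.   60.]
blue_hanger_center {'at': [341.6, 161.1], 'confidence': 0.9} [ 453. -159.   75.]
rail_top {'at': [302.0, 297.9], 'confidence': 0.65} [511. 261. 106.]
rail_stop {'at': [301.5, 295.6], 'confidence': 0.74} [513. 256. 105.]
```

```bash
python3 - <<'E'
import cv2,numpy as np
t=cv2.imread("pics/top0.png")[130:290,180:480]; s=cv2.imread("pics/side0.png")[60:400,150:500]
cv2.imwrite("pics/t.png",cv2.resize(t,None,fx=2.6,fy=2.6)); cv2.imwrite("pics/s.png",cv2.resize(s,None,fx=1.7,fy=1.7))
E
```

```text
(no output)
```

View pics/t.png

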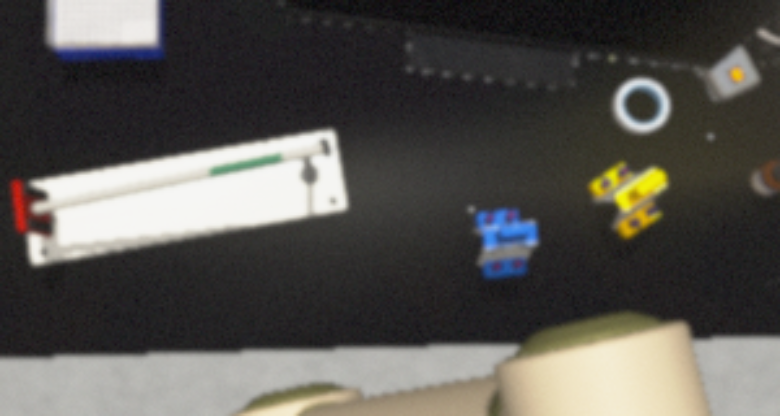

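View pics/s.png

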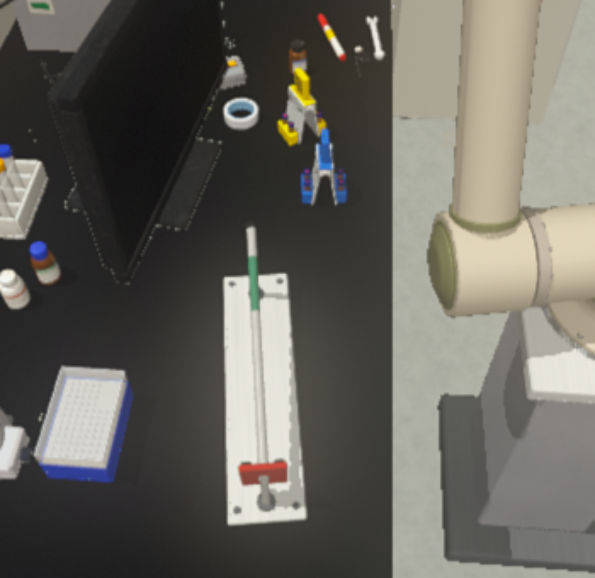

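The top view shows the rail with its green band at crop (245,163), the red stop at the left (20,205), the yellow hanger at (630,195) and the blue one at (508,245). In the side view a monitor stands at larger x. Next I'll get positions from colour plus depth.

```bash
python3 - <<'E'
from h import *
def stats(n,Q):
    if len(Q)<3: print(n,len(Q)); return
    m=np.median(Q,0); c=cv2.minAreaRect(Q[:,:2].astype(np.float32)) 
    U,S,V=np.linalg.svd(Q-Q.mean(0),full_matrices=False)
    print(n,len(Q),"med",m.round(1),"mean",Q.mean(0).round(1),"min",Q.min(0).round(),"max",Q.max(0).round(),"dir",V[0].round(3),np.degrees(np.arctan2(V[0,1],V[0,0])).round(1),"rect",[np.round(x,1) for x in c])
for c in ("top","side"):
    im=cv2.imread(f"pics/{c}0.png"); P=cloud(c,np.load(f"{c}0.npy")); h=cv2.cvtColor(im,cv2.COLOR_BGR2HSV)
    H,S,V=[h[...,i].astype(int) for i in range(3)]; x,y,z=P[...,0],P[...,1],P[...,2]
    box=(x>350)&(x<650)
    Y=box&(abs(H-28)<6)&(S>130)&(V>80)&(y<-230)&(y>-420)
    stats(c+" ytab",P[Y&(z>110)&(z<140)])
    stats(c+" yall",P[Y])
    B=box&(abs(H-108)<12)&(S>120)&(y<-90)&(y>-260); stats(c+" btab",P[B&(z>110)&(z<140)])
    G=box&(abs(H-75)<20)&(S>80)&(y>-50)&(y<300); stats(c+" green",P[G&(z>90)])
    stats(c+" greenall",P[G])
    Rr=box&((H<8)|(H>172))&(S>130)&(y>200)&(y<450); stats(c+" red",P[Rr&(z>30)])
    W=box&(y>-50)&(y<420)&(z>2)&(z<16)&(V>120)&(S<60); stats(c+" plate",P[W])
    Rl=box&(y>-50)&(y<420)&(z>70)&(z<145)&(S<60); stats(c+" rail",P[Rl])
E
```

```text
top ytab 64 med [ 497.6 -329.2  129.6] mean [ 497.7 -329.9  128. ] min [ 487. -346.  111.] max [ 510. -316.  135.] dir [-0.496  0.812 -0.307] 121.4 rect [array([ 498.7, -331.7]), array([12.2, 32.9]), np.float64(31.7)]
top yall 308 med [ 497.6 -326.1   26.9] mean [ 499.6 -328.9   56.1] min [ 457. -389.   -4.] max [ 547. -294.  135.] dir [-0.076  0.039  0.996] 153.0 rect [array([ 509.6, -348. ]), array([81.5, 93.5]), np.float64(32.1)]
top btab 64 med [ 450.1 -185.4  129.8] mean [ 451.1 -185.5  128.4] min [ 445. -203.  111.] max [ 458. -169.  136.] dir [-0.108  0.994 -0.014] 96.2 rect [array([ 452.1, -185.8]), array([12.7, 34.2]), np.float64(5.2)]
top green 30 med [529.5  96.3 130. ] mean [529.6  97.3 129.6] min [524.  64. 120.] max [534. 129. 137.] dir [-0.131  0.974 -0.184] 97.7 rect [array([529.6,  96.6]), array([ 5. , 64.9]), np.float64(7.2)]
top greenall 30 med [529.5  96.3 130. ] mean [529.6  97.3 129.6] min [524.  64. 120.] max [534. 129. 137.] dir [-0.131  0.974 -0.184] 97.7 rect [array([529.6,  96.6]), array([ 5. , 64.9]), np.float64(7.2)]
top red 99 med [492.8 336.4 114.9] mea
[... 1565 characters left out ...]
6 -0.14 ] 99.8 rect [array([534.6, 101.3]), array([ 9.9, 75. ]), np.float64(8.8)]
side red 246 med [497.  342.8 106.6] mean [497.2 342.3 100.5] min [472. 333.  56.] max [522. 350. 122.] dir [-0.05  -0.12  -0.991] -112.5 rect [array([497.4, 341.3]), array([49.7, 11.1]), np.float64(7.9)]
side plate 4943 med [518.6 206.    8.8] mean [518.9 200.2   8.8] min [448.  -5.   2.] max [597. 371.  16.] dir [-0.15   0.989 -0.001] 98.6 rect [array([521.8, 180.9]), array([ 97.5, 373.7]), np.float64(8.7)]
side rail 715 med [515.9 225.4 109.7] mean [517.7 210.4 111.3] min [471.  10.  72.] max [558. 348. 145.] dir [-0.144  0.978 -0.148] 98.4 rect [array([513.9, 177.7]), array([ 54.8, 342.4]), np.float64(5.5)]
```

carry_out(
  deltas=[
    [33, -5, 0, -0.12, -1],
    [66, -10, 0, -0.24, -1],
    [99, -15, 0, -0.36, -1],
    [132, -20, 0, -0.48, -1],
    [165, -25, 0, -0.6, -1],
    [198, -30, 0, -0.72, -1],
    [231, -35, 0, -0.84, -1],
    [264, -40, 0, -0.96, -1],
    [297, -44, 0, -1.08, -1],
    [330, -49, 0, -1.2, -1],
  ],
  newtons=50,
)

```text
t: 1.33
position: [502.0, -329.5, 231.4]
ee_rot: [0.0, 0.693, 0.721, -0.0]
wrist_force: [-0.2, -0.4, -0.1]
grip_width: 85.2
gripper_force: 0.0
```

carry_out(
  deltas=[
    [0, 0, 0, -0.11, -1],
    [0, 0, 0, -0.22, -1],
    [0, 0, 0, -0.33, -1],
    [0, 0, 0, -0.44, -1],
    [0, 0, 0, -0.524, -1],
    [0, 0, 0, -0.524, -1],
    [0, 0, 0, -0.524, -1],
    [0, 0, 0, -0.524, -1],
  ],
)

```text
t: 2.0
position: [500.6, -330.6, 231.3]
ee_rot: [0.0, 0.486, 0.874, 0.0]
wrist_force: [0.7, 0.5, -0.0]
grip_width: 85.6
gripper_force: 0.0
```

```bash
python3 - <<'E'
from h import *
s=robot.state(); im,d=robot.grab_frame("wrist"); P=cloud("wrist",d,s)
cv2.imwrite("pics/w1.png",im)
w=s["ee_rot"]; M=R.from_quat([w[1],w[2],w[3],w[0]]).as_matrix(); print(s["t"],s["position"],M.round(3),s["q"])
h=cv2.cvtColor(im,cv2.COLOR_BGR2HSV); H,S,V=[h[...,i].astype(int) for i in range(3)]
Q=P[(abs(H-28)<6)&(S>130)&(V>80)&(P[...,2]>110)&(P[...,2]<140)]
print(len(Q)); 
if len(Q)>5: 
    T=Q[Q[:,2]>122]; print(Q.mean(0),np.median(T,0),cv2.minAreaRect(T[:,:2].astype(np.float32)),T.max(0),T.min(0))
for c in("top","side"):
    C=cloud(c,np.load(f"{c}0.npy")).reshape(-1,3); C=C[(C[:,2]>150)&(C[:,0]>400)&(C[:,0]<800)&(abs(C[:,1])<350)]
    for y in range(-300,350,100):
        q=C[abs(C[:,1]-y)<50]; print(c,y,len(q),q.min(0).round() if len(q) else "")
E
```

```text
2.0 [ 500.61370984 -330.5510827   231.34223939] [[-0.527  0.85   0.   ]
 [ 0.85   0.527 -0.   ]
 [-0.     0.    -1.   ]] [-7.80724724e-01  4.69490689e-01  1.15083914e+00  1.73001243e-05
  1.52123695e+00 -1.33609978e+00]
819
[ 498.71319705 -328.12276663  127.79433158] [ 499.27440586 -328.80274266  128.86844081] ((499.58795166015625, -329.46575927734375), (11.76962947845459, 33.27490997314453), 32.08228302001953) [ 512.39433655 -313.67608957  130.97049148] [ 487.13659928 -345.68962876  122.08773229]
top -300 2175 [ 654. -350.  150.]
top -200 2165 [ 668. -250.  150.]
top -100 2151 [ 686. -150.  150.]
top 0 2129 [701. -50. 150.]
top 100 166 [717.  50. 153.]
top 200 0 
top 300 0 
side -300 1582 [ 657. -350.  150.]
side -200 1864 [ 672. -250.  150.]
side -100 2246 [ 688. -150.  150.]
side 0 2993 [704. -50. 150.]
side 100 1033 [719.  50. 150.]
side 200 0 
side 300 0
```

View pics/w1.png

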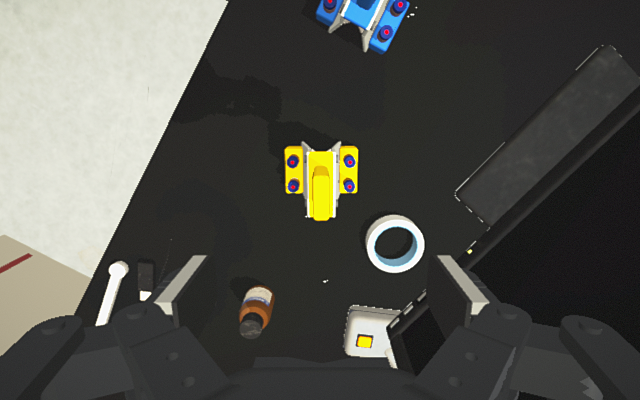

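The wrist view shows the yellow tab at about (321,195), centred and square to the fingers. Its measured position agrees with the TCP within 1.5 mm, so I can descend.

carry_out(
  deltas=[
    [0, 0, 30, 0, -1],
    [1, 0, 60, 0, -1],
    [1, 0, 90, 0, -1],
    [1, 0, 115, 0, -1],
    [1, 0, 130, 0, -1],
    [1, 0, 140, 0, -1],
    [1, 0, 140, 0, -1],
    [1, 0, 140, 0, 1],
    [1, 0, 140, 0, 1],
    [1, 0, 140, 0, 1],
  ],
  newtons=50,
)

```text
t: 2.88
position: [500.6, -330.1, 92.6]
ee_rot: [0.001, 0.485, 0.874, -0.0]
wrist_force: [0.1, -0.4, 0.1]
grip_width: 51.8
gripper_force: 0.0
```

carry_out(
  deltas=[
    [0, 0, 0, 0, 1],
    [0, 0, 0, 0, 1],
    [0, 0, 0, 0, 1],
    [0, 0, 0, 0, 1],
    [0, 0, 0, 0, 1],
    [0, 0, 0, 0, 1],
  ],
)

```text
t: 3.38
position: [500.1, -329.9, 91.7]
ee_rot: [0.0, 0.485, 0.874, -0.0]
wrist_force: [-1.6, -0.4, 4.6]
grip_width: 11.6
gripper_force: 50.1
```

carry_out(
  deltas=[
    [0, 0, -15, 0, 1],
    [0, 0, -40, 0, 1],
    [0, 0, -65, 0, 1],
    [0, 0, -90, 0, 1],
    [0, 0, -115, 0, 1],
    [0, 0, -140, 0, 1],
    [0, 0, -155, 0, 1],
    [0, 0, -160, 0, 1],
    [10, 7, -160, 0.01, 1],
    [29, 21, -160, 0.03, 1],
  ],
)

```text
t: 4.22
position: [502.1, -295.1, 249.9]
ee_rot: [-0.001, 0.499, 0.866, -0.0]
wrist_force: [0.3, 0.4, -2.3]
grip_width: 11.4
gripper_force: 49.4
```

carry_out(
  deltas=[
    [29, 21, 0, 0.04, 1],
    [58, 42, 0, 0.08, 1],
    [87, 63, 0, 0.12, 1],
    [116, 84, 0, 0.16, 1],
    [145, 105, 0, 0.2, 1],
    [174, 126, 0, 0.24, 1],
    [203, 147, 0, 0.28, 1],
    [232, 168, 0, 0.32, 1],
    [261, 190, 0, 0.36, 1],
    [290, 211, 0, 0.38, 1],
  ],
)

```text
t: 5.05
position: [538.2, 64.8, 250.0]
ee_rot: [-0.001, 0.654, 0.757, -0.001]
wrist_force: [1.4, 0.0, -1.8]
grip_width: 11.3
gripper_force: 49.4
```

carry_out(
  deltas=[
    [14, 10, 0, 0, 1],
    [24, 17, 0, 0, 1],
    [24, 17, 0, 0, 1],
    [24, 17, 0, 0, 1],
    [24, 17, 0, 0, 1],
    [24, 17, 0, 0, 1],
  ],
)

```text
t: 5.55
position: [551.9, 87.9, 251.1]
ee_rot: [-0.0, 0.653, 0.757, -0.0]
wrist_force: [-0.5, -0.4, -1.4]
grip_width: 11.4
gripper_force: 49.4
```

```bash
cat > rel.py <<'E'
from h import *
import sys
tag=sys.argv[1]
s=robot.state(); w=s["ee_rot"]; M=R.from_quat([w[1],w[2],w[3],w[0]]).as_matrix()
print(s["t"],s["position"].round(1),"tooly yaw",np.degrees(np.arctan2(M[1,1],M[0,1])).round(2),s["wrist_force"].round(1),s["grip_width"])
for c in ("top","side","wrist"):
    s=robot.state(); im,d=robot.grab_frame(c); cv2.imwrite(f"pics/{c}_{tag}.png",im); P=cloud(c,d,s)
    h=cv2.cvtColor(im,cv2.COLOR_BGR2HSV); H,S,V=[h[...,i].astype(int) for i in range(3)]; x,y,z=[P[...,i] for i in range(3)]
    box=(x>430)&(x<620)&(y>-30)&(y<420)
    Y=P[box&(abs(H-28)<6)&(S>130)&(V>80)&(z>60)]
    if len(Y)>20: print(c,"yellow",len(Y),Y.mean(0).round(1),Y.min(0).round(),Y.max(0).round())
    # rail points: fit the horizontal line x=a+b*(y-99)
    L=P[box&(y>10)&(y<325)&(abs(z-(129-(y-99)*.158))<5)&(V>60)&((S<70)|(abs(H-75)<20))&(abs(x-(532-(y-99)*.15))<12)]
    if len(L)>30:
        b,a=np.polyfit(L[:,1]-99,L[:,0],1); zb,za=np.polyfit(L[:,1]-99,L[:,2],1)
        print(c,"rail",len(L),"x at y=99",a.round(1),"yaw",(90-np.degrees(np.arctan(b))).round(2),"z",za.round(1),np.degrees(np.arctan(zb)).round(1))
    G=P[box&(abs(H-75)<20)&(S>80)&(z>90)]
    if len(G)>10: print(c,"green",len(G),G.mean(0).round(1),G[:,1].min().round(),G[:,1].max().round())
E
python3 rel.py a
```

```text
5.55 [551.9  87.9 251.1] tooly yaw 8.39 [-0.5 -0.4 -1.4] 11.39896104365119
top yellow 27 [531.3  96.3 308.6] [514.  62. 241.] [547. 113. 393.]
top rail 155 x at y=99 529.8 yaw 98.62 z 128.4 -9.3
side yellow 470 [554.4 100.1 221.6] [516.  61. 129.] [593. 118. 293.]
side rail 633 x at y=99 534.5 yaw 98.7 z 129.1 -9.1
side green 32 [530.2 125.2 125.8] 92.0 136.0
wrist yellow 8107 [551.1  97.  245.8] [513.  63. 163.] [590. 154. 393.]
wrist rail 2667 x at y=99 532.7 yaw 99.09 z 127.6 -9.1
wrist green 738 [529.2 120.3 126. ] 92.0 154.0
```

carry_out(
  deltas=[
    [6, -10, 0, 0, 1],
    [12, -19, 0, 0, 1],
    [12, -19, 0, 0, 1],
    [12, -19, 0, 0, 1],
    [12, -19, 0, 0, 1],
  ],
)

```text
t: 6.12
position: [531.7, 98.0, 251.5]
ee_rot: [0.0, 0.653, 0.757, 0.0]
wrist_force: [0.6, -0.1, -2.9]
grip_width: 11.3
gripper_force: 49.4
```

```bash
python3 rel.py b
```

```text
6.1167 [531.7  98.  251.5] tooly yaw 8.48 [ 0.6 -0.1 -2.9] 11.253613457816552
top rail 151 x at y=99 530.2 yaw 98.63 z 128.6 -9.2
side yellow 457 [533.9 110.  223.9] [496.  74. 160.] [572. 127. 294.]
side rail 684 x at y=99 534.5 yaw 98.71 z 129.0 -9.1
side green 46 [535.   94.5 130.7] 64.0 137.0
wrist yellow 8112 [530.9 106.9 245.9] [493.  74. 161.] [570. 164. 393.]
wrist rail 2951 x at y=99 531.9 yaw 98.7 z 127.7 -9.2
wrist green 759 [528.6 118.7 125.6] 97.0 164.0
```

View pics/wrist_b.png

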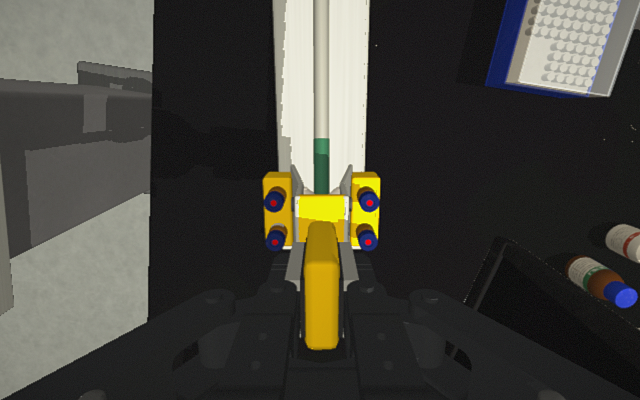

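View pics/side_b.png

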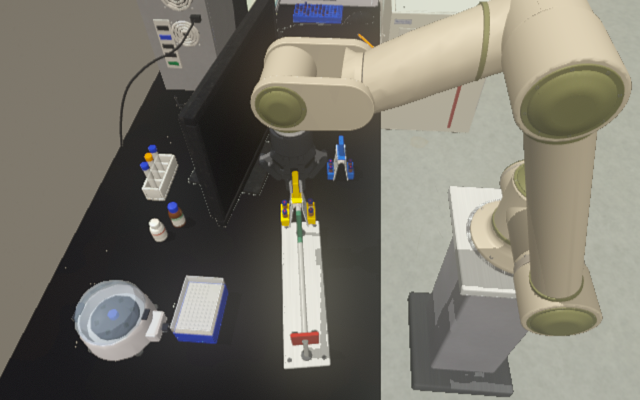

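The wrist view shows the tab and the rail both at column 321, and the side view confirms the hanger is over the green band, so I'll lower it.

carry_out(
  deltas=[
    [0, 0, 15, 0, 1],
    [0, 0, 30, 0, 1],
    [0, 0, 45, 0, 1],
    [0, 0, 58, 0, 1],
    [0, 0, 70, 0, 1],
    [0, 0, 80, 0, 1],
    [0, 0, 87, 0, 1],
    [0, 0, 90, 0, 1],
    [0, 0, 91, 0, 1],
    [0, 0, 91, 0, 1],
  ],
)

```text
t: 7.1
position: [531.7, 98.1, 160.5]
ee_rot: [0.0, 0.653, 0.757, 0.0]
wrist_force: [-0.6, 0.1, -2.4]
grip_width: 11.5
gripper_force: 49.4
```

carry_out(
  deltas=[
    [0, 0, 1, 0, 1],
    [0, 0, 2, 0, 1],
    [0, 0, 3, 0, 1],
    [0, 0, 3, 0, 1],
  ],
)

```text
t: 7.43
position: [531.7, 98.2, 158.0]
ee_rot: [0.001, 0.653, 0.757, 0.0]
wrist_force: [-0.6, -0.3, 2.7]
grip_width: 11.6
gripper_force: 50.3
```

carry_out(
  deltas=[
    [0, 0, 1, 0, 1],
    [0, 0, 1.5, 0, 1],
    [0, 0, 1.5, 0, 1],
  ],
)

```text
t: 7.68
position: [531.9, 98.2, 157.5]
ee_rot: [0.001, 0.653, 0.757, 0.001]
wrist_force: [-3.1, 0.0, 11.9]
grip_width: 11.5
gripper_force: 51.6
```

```bash
python3 - <<'E'
from h import *
im,d=robot.grab_frame("wrist"); cv2.imwrite("pics/w3.png",im)
im,d=robot.grab_frame("side"); cv2.imwrite("pics/s3.png",cv2.resize(im[160:300,220:400],None,fx=4,fy=4))
print(robot.state()["wrist_force"])
E
```

```text
[-3.13077368  1.55500961 11.05037563]
```

View pics/s3.png

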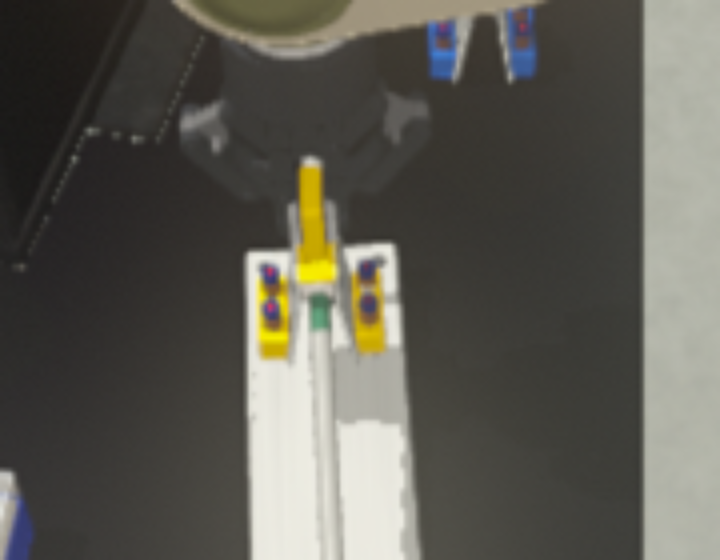

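The hanger straddles the rail on the green band. Contact came at the expected height (12 N at TCP z 157.5), so I'm releasing.

carry_out(
  deltas=[
    [0, 0, -0.5, 0, 1],
    [0, 0, -0.5, 0, -1],
    [0, 0, -0.5, 0, -1],
    [0, 0, -0.5, 0, -1],
    [0, 0, -0.5, 0, -1],
    [0, 0, -0.5, 0, -1],
    [0, 0, -0.5, 0, -1],
  ],
)

```text
t: 8.37
position: [531.4, 98.1, 156.2]
ee_rot: [-0.0, 0.653, 0.757, -0.0]
wrist_force: [0.6, 0.1, 0.3]
grip_width: 82.5
gripper_force: 0.0
```

carry_out(
  deltas=[
    [0, 0, -10, 0, -1],
    [0, 0, -30, 0, -1],
    [0, 0, -60, 0, -1],
    [0, 0, -90, 0, -1],
    [0, 0, -120, 0, -1],
    [0, 0, -130, 0, -1],
    [0, 0, -130, 0, -1],
    [0, 0, -130, 0, -1],
    [0, 0, -130, 0, -1],
    [0, 0, -130, 0, -1],
  ],
)

```text
t: 9.2
position: [531.0, 98.1, 284.8]
ee_rot: [-0.001, 0.653, 0.757, -0.001]
wrist_force: [-0.2, -0.3, 0.4]
grip_width: 85.8
gripper_force: 0.0
```

carry_out(
  deltas=[
    [0, 0, 0, 0, -1],
    [0, 0, 0, 0, -1],
    [0, 0, 0, 0, -1],
    [0, 0, 0, 0, -1],
    [0, 0, 0, 0, -1],
    [0, 0, 0, 0, -1],
    [0, 0, 0, 0, -1],
    [0, 0, 0, 0, -1],
    [0, 0, 0, 0, -1],
    [0, 0, 0, 0, -1],
  ],
)

```text
t: 10.03
position: [531.4, 98.1, 286.3]
ee_rot: [0.0, 0.653, 0.757, 0.0]
wrist_force: [-0.0, 0.1, -0.8]
grip_width: 85.5
gripper_force: 0.0
```

carry_out(
  deltas=[
    [0, 0, 0, 0, -1],
    [0, 0, 0, 0, -1],
    [0, 0, 0, 0, -1],
    [0, 0, 0, 0, -1],
    [0, 0, 0, 0, -1],
    [0, 0, 0, 0, -1],
    [0, 0, 0, 0, -1],
    [0, 0, 0, 0, -1],
    [0, 0, 0, 0, -1],
    [0, 0, 0, 0, -1],
  ],
)

```text
t: 10.87
position: [531.4, 98.2, 286.3]
ee_rot: [-0.0, 0.653, 0.757, -0.0]
wrist_force: [0.3, -0.3, 0.3]
grip_width: 85.5
gripper_force: 0.0
```

carry_out(
  deltas=[
    [0, 0, 0, 0, -1],
    [0, 0, 0, 0, -1],
    [0, 0, 0, 0, -1],
    [0, 0, 0, 0, -1],
    [0, 0, 0, 0, -1],
    [0, 0, 0, 0, -1],
    [0, 0, 0, 0, -1],
    [0, 0, 0, 0, -1],
    [0, 0, 0, 0, -1],
    [0, 0, 0, 0, -1],
  ],
)

```text
t: 11.7
position: [531.4, 98.1, 286.3]
ee_rot: [0.0, 0.653, 0.757, 0.0]
wrist_force: [0.7, -0.4, -0.4]
grip_width: 85.4
gripper_force: 0.0
```

```bash
python3 rel.py z; python3 -c "
import cv2;im=cv2.imread('pics/side_z.png');cv2.imwrite('pics/s4.png',cv2.resize(im[120:370,220:400],None,fx=2.4,fy=2.4))"
```

```text
11.7 [531.4  98.1 286.3] tooly yaw 8.48 [ 0.7 -0.4 -0.4] 85.44917051255246
top yellow 177 [500.  302.6 134.6] [487. 275.  95.] [517. 337. 164.]
top rail 89 x at y=99 530.6 yaw 98.06 z 128.4 -9.2
side yellow 275 [502.3 315.4 134.5] [471. 273.  60.] [531. 343. 164.]
side rail 596 x at y=99 534.5 yaw 98.94 z 128.9 -9.1
side green 123 [534.4  98.9 129.7] 62.0 137.0
wrist rail 3733 x at y=99 531.9 yaw 98.66 z 127.6 -9.1
wrist green 1113 [531.6 100.2 129.5] 60.0 164.0
```

View pics/s4.png

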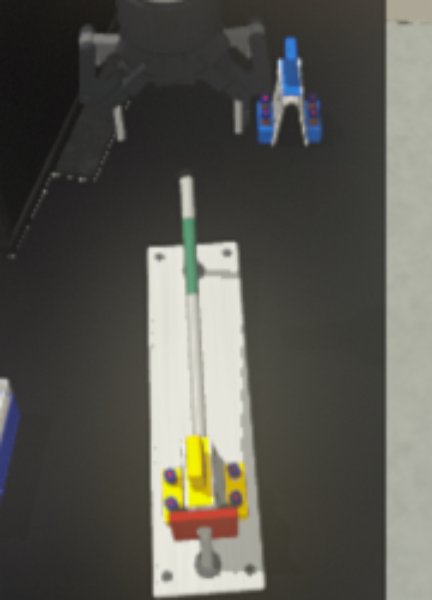

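The hanger hangs on the rail against the red stop, and the blue one is untouched. I'll wait a moment to be sure it has come to rest.

carry_out(
  deltas=[
    [0, 0, 0, 0, -1],
    [0, 0, 0, 0, -1],
    [0, 0, 0, 0, -1],
    [0, 0, 0, 0, -1],
    [0, 0, 0, 0, -1],
    [0, 0, 0, 0, -1],
    [0, 0, 0, 0, -1],
    [0, 0, 0, 0, -1],
    [0, 0, 0, 0, -1],
    [0, 0, 0, 0, -1],
  ],
)

```text
t: 12.68
position: [531.4, 98.2, 286.3]
ee_rot: [-0.0, 0.653, 0.757, -0.0]
wrist_force: [-0.3, -0.7, 0.2]
grip_width: 84.9
gripper_force: 0.0
```

```bash
python3 rel.py y | grep yellow; python3 -c "
from station import robot
print(robot.hand_in())"
```

```text
top yellow 178 [500.2 302.9 134. ] [487. 275.  62.] [527. 338. 165.]
side yellow 280 [502.5 315.2 134. ] [471. 271.  60.] [534. 343. 165.]
the job is handed in; nothing more can be done
None
```

I handed the job in at about 13 s: the yellow hanger was let go on the green band, rolled down by itself and hangs at rest on the rail against the red stop, and the blue hanger was not touched; the hand-in returned no verdict.

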